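# Clip the order pad to its stand

### The job

Fasten the spiral pad to the leaning order stand with the two blue spring clips parked on the clip rack: push one down over the top edge near each upper corner, so that its jaws reach well down and grip pad and board together, and let it go. Leave the pad standing on its ledge and leaning on the board, about where it is, and do not shift the two jars or the paper packet.

Things in the scene. Friction and masses are not known exactly. Their poses are not given: they have to be found in the camera images.
- board: white board of the fixed order stand, 230 mm wide, 5 mm thick, leaning back 0.21 rad. Origin: middle of the line where its front face meets the ledge under the pad; z up along the board, x through it to the back, y left along the ledge. Front face at x = 0, back at x = 5 mm. Ledge 17 mm deep with a 10 mm lip. The stand's base reaches 45 mm before and 75 mm behind the origin, 24 mm below it.
- board_top (a point): middle of the board's top edge at its front face, 146 mm up the board from the ledge; axes as board
- pad: brown spiral pad, 210 wide, 152 mm tall, loose, 0.2 kg, on the ledge, leaning flat on the board, binding up. Origin: middle of its back cover, 75 mm above the ledge; y points up along the board, z out to the front. Solid 10 mm thick, its top edge level with the board's (wire loops 5 mm higher): pad and board together are 15 mm thick, x = -10 to +5 mm of the board's frame.
- clip_a: blue spring clip like a large clothes-peg, one of two alike: 44 mm wide, 115 mm tall, 90 g. Origin on the axis of its steel hinge barrel (14 mm thick); z from the jaws to the handles, y along the barrel and the gripped edge, x from handle to handle across the jaws; a half turn about z is the same. Starts on the rack, handles up.
- clip_a_grip (a point): midway between its two handles, 41 mm above the barrel: pinch them across x here. Flat levers 34 mm wide (y), tops 16 mm higher; 60 mm over their outsides with shut jaws (57 on the rack), 35 mm when pinched to their stop, which takes about 12 N and holds both jaws wide open. They spring apart when let go.
- clip_a_jaws (a point): midway between the rubber jaw pads, 50 mm below the barrel axis; the pads reach 8 mm above and below this point. 3 mm apart shut, 35 mm apart with the handles pinched to their stop; both open equally. Between pads and barrel the jaws bow out. The spring pinches pad and board with about 8 N.
- clip_b: the other blue spring clip, just like clip_a; origin and axes alike
- clip_b_grip (a point): midway between the handles of clip_b, as clip_a_grip
- clip_b_jaws (a point): midway between the jaw pads of clip_b, as clip_a_jaws
- clip_rack: clip rack, fixed: dark steel base 80 x 220 x 12 mm with an upright aluminium strip 5 mm thick and 210 mm long (along its y) rising to 82 mm. Origin under the middle of its base. The clips straddle the strip 40 to 75 mm left and right of its middle, handles up, clip origin 97 mm above the rack's. All stands on a low white riser whose top is 60 mm above the table.
- red_jar: glass jar with red lid, 80 mm across, 141 mm high, standing between rack and stand. Origin under its middle. Leave it alone.
- packet: paper packet tied with twine, 82 x 107 x 46 mm, lying at the front between rack and stand. Origin under its middle. Leave it alone.
- jar: glass jar with black lid, 79 mm across, 154 mm high, standing far right. Origin under its middle. Leave it alone.

How it is judged:
By the outcome, as a careful person would: the job done as asked, in the order asked, and still so for the second after the job is handed in, with the robot touching nothing.
It also fails if it takes over 59 s, if anything falls off the work surface, if the arm or the gripper's body presses on something with over 40 N, if the wrist force passes 120 N, or if a joint passes its speed limit or range.

### The arm

A 7-joint arm with a two-finger parallel gripper is mounted at the origin on a cart in front of the work surface, level with it; the furniture and walls round the work are solid. World frame = base frame: x ahead of the robot, y to its left, z up, the work surface at z = 0. Lengths are in m, angles in rad, forces in N, time in s.
With the tool pointing down it reaches from about 0.425 to 1.025 m from the base axis. Payload 3.6 kg.
Tool frame: the origin (TCP) lies midway between the tips of the shut fingers; the grasp point (between the pads) lies 19 mm behind it; z points along the fingers, x is the direction in which the jaws open and shut, and the axes are right-handed (so a half turn about z gives the same grasp; the last joint's range is limited). The gripper opens to 85 mm and grips with 20 to 120 N. Pads are 22 mm wide; open, the fingers measure 114 mm over their backs; the gripper's body (76 mm by 85 mm) begins 54 mm behind the grasp point. The pads swing forward as they close: fully open they stand 13 mm farther back than shut.
Start: joints at [1.21, 0.591, 0.048, 1.609, -0.033, 0.943, -0.034], TCP at [0.192, -0.699, 0.231] pointing down, gripper open.
Joint ranges: [-2.69, 2.69], [-0.47, 2.24], [-1.27, 1.36], [0.19, 2.51], [-1.53, 4.68], [0.08, 2.07], [-3.09, 3.09]. Speed limits (rad/s): [2.57, 2.57, 3.14, 3.14, 3.14, 3.14, 3.14].

### API

Orientations are given as [roll, pitch, yaw] about the fixed x, y, z axes, in that order (R = Rz(yaw) Ry(pitch) Rx(roll)).
In Python, from station import r, eyes, order gives the robot as it stands.
- The arm moves only by the shell command python3 -m inch 'ROWS'. ROWS is JSON, a list of rows, each an object of numbers: "x", "y", "z": the shift along the world's x, y, z in mm; "rx", "ry", "rz": the turn, a rotation vector about the world's x, y, z in rad; "hand": the finger opening in mm, from 0 to 85.4. A call has 1 to 20 rows; each row shifts and turns the commanded pose from where the row before left it; what a row does not reach is not made up. A row lasts 1/8 s, in which the tool goes at most 62.5 mm and 10.7 degrees, less where a joint would pass 70% of its speed; a pose out of reach is approached as far as the arm can. A call is refused whole if a number of a shift passes 62.5 or a number of a turn 0.188, either way. A call with a gripper value outside its range is refused whole. The fingers move at their own pace and stop on an object; the grip force is fixed at half the most. Time passes only in rows, so rows that do not move let the fingers close. It gives the time, the measured TCP pose, the force and the opening at its end, in the units of the state.
- r.sense(): the state, without advancing time (a new reading comes with each control period).
- eyes.capture(name): name is "scene" or "top" or "wrist"; returns a dict with "frame" (400x640x3 uint8, red, green, blue), "range_z" (400x640 float32, m along the optical axis (not along the pixel's ray), 0 where there is no reading), "fx", "fy", "cx", "cy" (pixels), "R" (3x3) and "t" (3): a world point X has camera coordinates R X + t; the wrist camera has in their place "T_tool_cam" (4x4, takes a point from camera to tool coordinates, whose origin is the TCP and whose axes are the tool frame's). Camera axes: x right, y down, z forward; pixel columns grow to the right and rows downward; lengths in m; the calibration is good to about 2 mm. The wrist camera is an equidistant fisheye: a pixel r from the principal point sees the ray r / f radians off the axis. A picture is of the moment at which its call begins: read the wrist's pose just before it.
- order.hand_in(): hands the job in, once; it reports no verdict.
Trained networks look in the newest picture that a camera, given by its name, has taken for a name from the list of things; names that differ only in an ending like _2 or _b are one class to them, and where a whole thing is asked for, a point or a joint stands for the part that bears it (a point fixed in the world has none). Each returns a list of dicts, best first, with "confidence" (0 to 1); they miss things now and then, are a little off and sometimes report something else, mostly with a low value. They report only what shows in the picture. A call takes as long as a camera call.
- eyes.regions_of(camera, thing): "mask" (400x640 bool, what is visible of it) and "xy" ([column, row] in pixels, amid what is visible of it).
The state is a dict: "clock": time; "joint_positions": joint angles; "joint_velocities": joint speeds; "joint_torque": joint torques, N m; "tcp_pos": TCP position; "eef_rot": TCP orientation; "ft_force": force on the tool from outside, world axes, zero at the start; "torque": the same for the moment, N m; "gripper_width": finger opening in m.
Only numpy, scipy, OpenCV 4.12 (cv2) and the standard library are available. Lean on these libraries where they do the work, as an engineer would, in place of code of your own. Each camera call takes 0.05 s, during which the arm holds its last target. There are 200 camera calls.

## Working session

There is one attempt and no reset: what is moved stays moved. The work goes in short steps, Python scripts to look and compute and a shell command to move; the robot and the scene stay as the last step left them, time stands still between calls to the robot, and variables do not carry over. Pictures are saved under pics/ and viewed, about 8 in all and at most 12, crops included, and the job is handed in when it is done.

```bash
mkdir -p pics; ls; python3 - <<'E'
from station import r,eyes,order
import numpy as np,cv2
print(r.sense())
out=[]
for c in ["scene","top"]:
    d=eyes.capture(c); cv2.imwrite(f"pics/{c}0.png",d["frame"][:,:,::-1])
    np.savez(f"{c}0.npz",**d)
    print(c,d["fx"],d["R"],d["t"])
    for n in ["board","pad","clip_a","clip_rack","red_jar","packet","jar"]:
        for q in eyes.regions_of(c,n)[:3]:
            m=q["mask"]&(d["range_z"]>0); v,u=np.nonzero(m)
            if len(v)==0: continue
            z=d["range_z"][v,u]; P=np.c_[(u-d["cx"])/d["fx"]*z,(v-d["cy"])/d["fy"]*z,z]
            W=(P-d["t"])@d["R"]
            print(c,n,round(q["confidence"],2),q["xy"],len(v),"med",np.median(W,0).round(3),"lo",np.percentile(W,2,0).round(3),"hi",np.percentile(W,98,0).round(3))
E
python3 -c "
import cv2,numpy as np
a=cv2.imread('pics/scene0.png');b=cv2.imread('pics/top0.png')
cv2.imwrite('pics/both0.png',cv2.resize(np.vstack([a,b]),(480,600)))"
```

```text
pics
{'clock': 0.0, 'joint_positions': array([ 1.20952424,  0.59213472,  0.04826524,  1.60983304, -0.03331382,
        0.94271926, -0.03370305]), 'joint_velocities': array([ 0.00086727, -0.00077266, -0.00130336,  0.00084282, -0.00079737,
       -0.00090906, -0.00092094]), 'joint_torque': array([-1.53713531e-04, -5.48692203e+01,  1.54612429e+00, -1.98121959e+01,
        9.31483519e-03,  8.70151649e-03, -2.26974203e-05]), 'tcp_pos': array([ 0.19163151, -0.69834509,  0.2301248 ]), 'eef_rot': array([ 3.14149379e+00,  2.28810670e-03, -1.30292655e+00]), 'ft_force': array([ 0.01846615, -0.00355318,  0.15982324]), 'torque': array([ 0.00945083,  0.04745294, -0.00373544]), 'gripper_width': 0.08522831357521499}
scene 484.3001335211651 [[-0.62889429 -0.77735785 -0.0143788 ]
 [-0.45981568  0.38678354 -0.79935476]
 [ 0.62694618 -0.49609804 -0.60068729]] [0.17598371 0.42104515 1.01451684]
scene board 0.91 [357.5, 220.4] 194 med [ 0.454 -0.277  0.094] lo [ 0.437 -0.394  0.086] hi [ 0.477 -0.185  0.1  ]
scene pad 0.67 [349.2, 220.5] 387 med [ 0.46  -0.243  0.095] lo [ 0.437 -0.396  0.082] hi [ 0.486 
[... 1591 characters left out ...]
.441 0.086 0.085] hi [0.501 0.139 0.218]
top clip_rack 0.93 [248.4, 211.4] 906 med [0.462 0.145 0.074] lo [0.431 0.042 0.063] hi [0.508 0.258 0.161]
top red_jar 0.67 [302.6, 178.3] 415 med [ 0.561 -0.069  0.2  ] lo [ 0.532 -0.103  0.117] hi [ 0.599 -0.036  0.207]
top red_jar 0.35 [246.5, 213.1] 834 med [0.462 0.145 0.074] lo [0.432 0.044 0.066] hi [0.508 0.256 0.146]
top red_jar 0.31 [253.9, 204.5] 185 med [0.474 0.104 0.171] lo [0.441 0.086 0.123] hi [0.5   0.123 0.217]
top packet 0.94 [307.3, 223.1] 597 med [ 0.399 -0.081  0.101] lo [ 0.351 -0.121  0.062] hi [ 0.451 -0.041  0.109]
top jar 0.64 [426.9, 172.8] 676 med [ 0.56  -0.52   0.211] lo [ 0.529 -0.615  0.027] hi [ 0.608 -0.492  0.219]
```

View pics/both0.png

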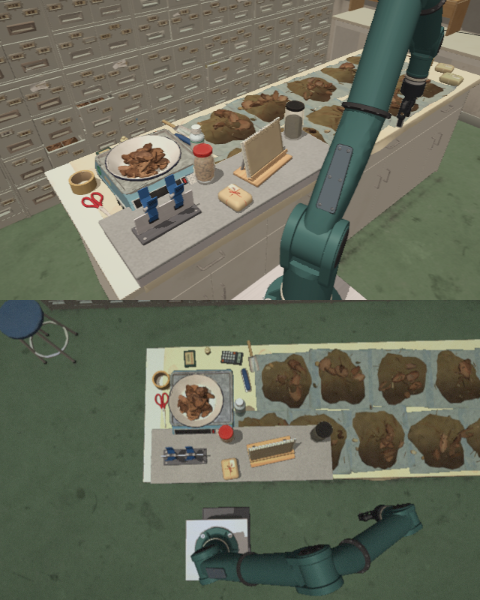

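The pictures show the rack with two clips at left (scene ≈ (197,270) and (232,255)), the red jar and packet in the middle, and the stand with the pad at right (scene ≈ (349,200)). Next I'll fit yaw and centres.

```bash
cat > fit.py <<'E'
import numpy as np,cv2
from scipy.spatial.transform import Rotation as Ro
def world(d,m=None):
    z=d["range_z"]; v,u=np.nonzero((z>0)&(True if m is None else m)); z=z[v,u]
    return (np.c_[(u-d["cx"])/d["fx"]*z,(v-d["cy"])/d["fy"]*z,z]-d["t"])@d["R"],d["frame"][v,u].astype(int)
E
python3 - <<'E'
from fit import *
for c in ["scene","top"]:
    W,C=world(np.load(c+"0.npz"))
    blue=(C[:,2]>C[:,0]+40)
    for lo,hi in [(.05,.15),(.15,.26)]:
        P=W[blue&(W[:,1]>lo)&(W[:,1]<hi)&(W[:,0]>.42)&(W[:,0]<.53)&(W[:,2]>.17)&(W[:,2]<.23)]
        print(c,"clip",len(P),P.min(0).round(3),P.max(0).round(3),cv2.minAreaRect((P[:,:2]*1000).astype(np.float32)))
    # strip top of rack
    P=W[(W[:,1]>.03)&(W[:,1]<.28)&(W[:,0]>.42)&(W[:,0]<.53)&(abs(W[:,2]-.142)<.006)&~blue]
    if len(P)>5: print("strip",len(P),np.polyfit(P[:,1],P[:,0],1),P.min(0),P.max(0))
    P=W[(W[:,1]>.02)&(W[:,1]<.29)&(W[:,0]>.40)&(W[:,0]<.55)&(abs(W[:,2]-.072)<.005)]
    print("base",len(P),cv2.minAreaRect((P[:,:2]*1000).astype(np.float32)))
    # pad front plane
    s=(W[:,1]>-.38)&(W[:,1]<-.19)&(W[:,0]>.43)&(W[:,0]<.54)&(W[:,2]>.11)&(W[:,2]<.215)
    P=W[s]
    for k in range(4):
        m=P.mean(0); n=np.linalg.svd(P-m)[2][2]; n*=-np.sign(n[0]); P=P[abs((P-m)@n)<.006]
    print("pad plane",len(P),m.round(4),n.round(3),"lean",np.arcsin(n[2]),"yaw",np.arctan2(-n[1],-n[0]))
    T=W[(W[:,1]>-.45)&(W[:,1]<-.13)&(W[:,0]>.46)&(W[:,0]<.56)&(W[:,2]>.222)&(W[:,2]<.25)]
    print("top",len(T),np.polyfit(T[:,1],T[:,0],1) if len(T)>3 else 0,T.min(0),T.max(0),np.median(T,0))
    T=W[(W[:,1]>-.45)&(W[:,1]<-.13)&(W[:,0]>.40)&(W[:,0]<.56)&(W[:,2]>.078)&(W[:,2]<.104)]
    print("ledge",cv2.minAreaRect((T[:,:2]*1000).astype(np.float32)))
E
python3 - <<'E'
import cv2
a=cv2.imread('pics/scene0.png')[140:310,160:440]
cv2.imwrite('pics/c0.png',cv2.resize(a,(784,476),interpolation=cv2.INTER_CUBIC))
E
```

```text
scene clip 310 [0.439 0.089 0.17 ] [0.505 0.123 0.218] ((472.099853515625, 106.10225677490234), (33.4384651184082, 66.49349975585938), 89.7127685546875)
scene clip 342 [0.438 0.183 0.171] [0.505 0.216 0.217] ((471.64569091796875, 199.41656494140625), (66.76768493652344, 33.15415954589844), 0.47388797998428345)
strip 229 [-0.01344856  0.47340148] [0.45544509 0.04821585 0.13605485] [0.48452106 0.25658387 0.14781942]
base 1309 ((468.34405517578125, 152.13272094726562), (222.14976501464844, 79.80944061279297), 88.36394500732422)
pad plane 1567 [ 0.4804 -0.281   0.1634] [-0.96  -0.184  0.212] lean 0.21345638415464566 yaw 0.18985810761351685
top 318 [-0.18961913  0.44461536] [ 0.47219175 -0.39619049  0.22203122] [ 0.52848102 -0.16949995  0.23731991] [ 0.49548036 -0.27304887  0.22825485]
ledge ((486.3819580078125, -286.47882080078125), (114.5179672241211, 232.01686096191406), 10.170453071594238)
top clip 70 [0.444 0.089 0.17 ] [0.501 0.122 0.219] ((472.74871826171875, 104.9277572631836), (33.02568435668945, 57.13035202026367), 88.4697494506836)
top clip 66 [0.442 0.182 0.17 ] [0.5   0.213 0.219] ((470.5822448730469, 198.1041259765625), (58.94053649902344, 28.250072479248047), 4.104664325714111)
strip 44 [-0.01032524  0.47199738] [0.4532785  0.04748633 0.13693939] [0.48830176 0.25149235 0.14734145]
base 687 ((473.5404968261719, 155.31723022460938), (148.8152618408203, 267.63726806640625), 0.7344654202461243)
pad plane 506 [ 0.4786 -0.2845  0.1641] [-0.959 -0.186  0.213] lean 0.21422506550713202 yaw 0.19106091775168715
top 292 [-0.19335102  0.44397141] [ 0.47089529 -0.39581379  0.22212327] [ 0.52874375 -0.17247447  0.23833259] [ 0.4984384  -0.28313622  0.22818236]
ledge ((488.325927734375, -285.7000732421875), (117.58653259277344, 229.08518981933594), 12.865463256835938)
```

View pics/c0.png

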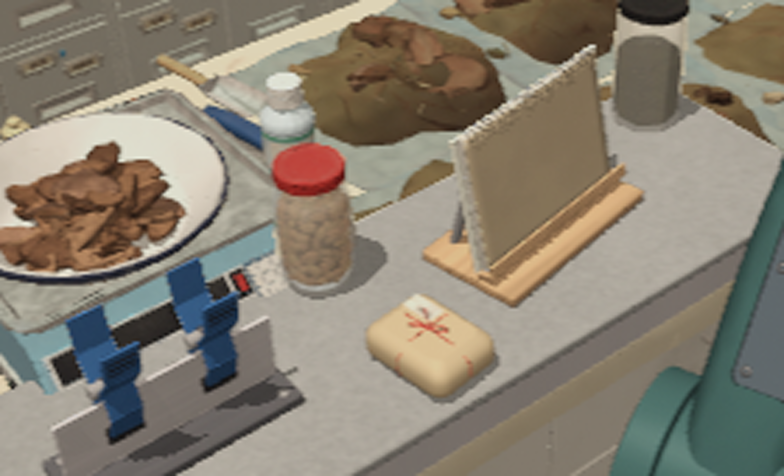

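Crop: clips are upright on the rack with handles parted along world x, and the stand is turned about 0.19 rad. The numbers agree with the given sizes. I'll move over the nearer clip now.

```bash
python3 -m inch '[{"x":28,"y":35,"z":13,"rz":0.131},{"x":28,"y":35,"z":13,"rz":0.131},{"x":28,"y":35,"z":13,"rz":0.131},{"x":28,"y":35,"z":13,"rz":0.131},{"x":28,"y":35,"z":13,"rz":0.131},{"x":28,"y":35,"z":13,"rz":0.131},{"x":28,"y":35,"z":13,"rz":0.131},{"x":28,"y":35,"z":13,"rz":0.131},{"x":28,"y":35,"z":13,"rz":0.131},{"x":28,"y":35,"z":13,"rz":0.131},{"y":50},{"y":50},{"y":50},{"y":50},{"y":50},{"y":50},{"y":50},{"y":50},{"y":53},{}]'
python3 - <<'E'
from station import r,eyes
from fit import *
s=r.sense(); print(s["tcp_pos"],s["eef_rot"],s["clock"],s["joint_positions"].round(2))
d=eyes.capture("wrist"); np.savez("w1.npz",**d,p=s["tcp_pos"],e=s["eef_rot"])
print(d["T_tool_cam"].round(3),d["fx"],d["cx"],d["cy"])
cv2.imwrite("pics/w1.png",d["frame"][:,:,::-1])
Rb=Ro.from_euler("xyz",[0,.21,.19]).as_matrix(); print(Rb.round(3))
# board top-middle: from pad front plane & lateral centre
m=np.array([.4796,-.2827,.1638]); lat=np.array([.4445-.191*-.2835,-.2835,.228])
l=Rb.T@lat; p=Rb.T@m
# origin O: Rb.T@O = (p0+.010, l1, c), O_z=.084
a=np.array([p[0]+.010,l[1],0]); c=(.084-(Rb@a)[2])/Rb[2,2]; O=Rb@(a+[0,0,c])
print("board O",O.round(4),"top",(O+Rb[:,2]*.146).round(4))
for y in(.078,-.078): print(y,"edge mid",(O+Rb@[-.0025,y,.146]).round(4))
E
```

```text
[ 0.19187951 -0.69916214  0.23134142] [ 3.14158371e+00 -5.72743148e-05 -1.30294369e+00] 0.8 [ 1.21  0.59  0.05  1.61 -0.03  0.94 -0.03]
[[ 1.    -0.    -0.    -0.   ]
 [ 0.     0.963  0.268 -0.067]
 [ 0.    -0.268  0.963 -0.143]
 [ 0.     0.     0.     1.   ]] 309.70691628693146 319.193342813927 201.47029662882508
[[ 0.96  -0.189  0.205]
 [ 0.185  0.982  0.039]
 [-0.208  0.     0.978]]
board O [ 0.4738 -0.2883  0.084 ] top [ 0.5037 -0.2825  0.2268]
0.078 edge mid [ 0.4865 -0.2064  0.2273]
-0.078 edge mid [ 0.516  -0.3596  0.2273]invalid input at $[0]: expected keys x, y, z, rx, ry, rz, hand
```

View pics/w1.png

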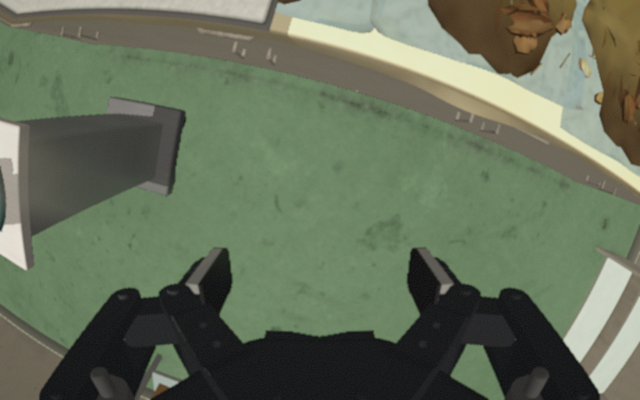

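The call was refused because every row needs all the keys. The wrist view shows only the start position (fingers at about (215,270) and (430,270), floor beneath).

```bash
python3 -m inch '[{"x":28,"y":35,"z":13,"rx":0,"ry":0,"rz":0.131,"hand":85},{"x":28,"y":35,"z":13,"rx":0,"ry":0,"rz":0.131,"hand":85},{"x":28,"y":35,"z":13,"rx":0,"ry":0,"rz":0.131,"hand":85},{"x":28,"y":35,"z":13,"rx":0,"ry":0,"rz":0.131,"hand":85},{"x":28,"y":35,"z":13,"rx":0,"ry":0,"rz":0.131,"hand":85},{"x":28,"y":35,"z":13,"rx":0,"ry":0,"rz":0.131,"hand":85},{"x":28,"y":35,"z":13,"rx":0,"ry":0,"rz":0.131,"hand":85},{"x":28,"y":35,"z":13,"rx":0,"ry":0,"rz":0.131,"hand":85},{"x":28,"y":35,"z":13,"rx":0,"ry":0,"rz":0.131,"hand":85},{"x":28,"y":35,"z":13,"rx":0,"ry":0,"rz":0.131,"hand":85},{"x":0,"y":50,"z":0,"rx":0,"ry":0,"rz":0,"hand":85},{"x":0,"y":50,"z":0,"rx":0,"ry":0,"rz":0,"hand":85},{"x":0,"y":50,"z":0,"rx":0,"ry":0,"rz":0,"hand":85},{"x":0,"y":50,"z":0,"rx":0,"ry":0,"rz":0,"hand":85},{"x":0,"y":50,"z":0,"rx":0,"ry":0,"rz":0,"hand":85},{"x":0,"y":50,"z":0,"rx":0,"ry":0,"rz":0,"hand":85},{"x":0,"y":50,"z":0,"rx":0,"ry":0,"rz":0,"hand":85},{"x":0,"y":50,"z":0,"rx":0,"ry":0,"rz":0,"hand":85},{"x":0,"y":53,"z":0,"rx":0,"ry":0,"rz":0,"hand":85},{"x":0,"y":0,"z":0,"rx":0,"ry":0,"rz":0,"hand":85}]'
cat >> fit.py <<'E'
def wrist(r,eyes,name=None):
    s=r.sense(); d=eyes.capture("wrist")
    if name: cv2.imwrite(name,d["frame"][:,:,::-1])
    z=d["range_z"]; v,u=np.nonzero(z>0); z=z[v,u]
    a=(u-d["cx"])/d["fx"]; b=(v-d["cy"])/d["fy"]; th=np.hypot(a,b)+1e-9
    k=np.tan(th)/th; ok=th<1.3
    P=(np.c_[a*k*z,b*k*z,z])[ok]; T=d["T_tool_cam"]; Pt=P@T[:3,:3].T+T[:3,3]
    Rt=Ro.from_euler("xyz",s["eef_rot"]).as_matrix()
    return Pt@Rt.T+s["tcp_pos"],Pt,d["frame"][v,u][ok].astype(int),s
E
python3 - <<'E'
from station import r,eyes
from fit import *
W,Pt,C,s=wrist(r,eyes,"pics/w2.png")
print(s["tcp_pos"],s["eef_rot"],s["clock"],s["joint_positions"].round(2))
blue=C[:,2]>C[:,0]+40
for lo,hi in [(.05,.15),(.15,.26)]:
    P=W[blue&(W[:,1]>lo)&(W[:,1]<hi)&(W[:,0]>.42)&(W[:,0]<.53)&(W[:,2]>.17)&(W[:,2]<.23)]
    print(len(P),P.min(0).round(3),P.max(0).round(3),cv2.minAreaRect((P[:,:2]*1000).astype(np.float32)))
P=W[(W[:,1]>.03)&(W[:,1]<.28)&(W[:,0]>.42)&(W[:,0]<.53)&(abs(W[:,2]-.142)<.006)&~blue]
if len(P)>5: print("strip",len(P),np.polyfit(P[:,1],P[:,0],1),P.min(0),P.max(0),np.median(P,0))
E
```

```text
clock: 3.35
tcp_pos: [0.4713, 0.109, 0.3621]
eef_rot: [-3.139, -0.002, 0.016]
ft_force: [-0.3, -0.2, -0.5]
gripper_width: 0.085
[0.4713311  0.10896127 0.36208887] [-3.13921987e+00 -1.57387488e-03  1.60152004e-02] 3.35 [ 0.25  0.18 -0.65  1.96  0.12  1.04 -0.44]
1126 [0.442 0.09  0.17 ] [0.504 0.123 0.215] ((473.2064208984375, 106.64125061035156), (62.00237274169922, 32.784053802490234), 0.625800609588623)
1191 [0.441 0.182 0.17 ] [0.503 0.215 0.216] ((472.1235656738281, 198.76748657226562), (61.73149108886719, 31.77911949157715), 0.9999482035636902)
strip 315 [-0.01385264  0.47484317] [0.45499647 0.04886954 0.13639885] [0.49102801 0.25679366 0.14401111] [0.47251121 0.15827773 0.14179945]
```

View pics/w2.png

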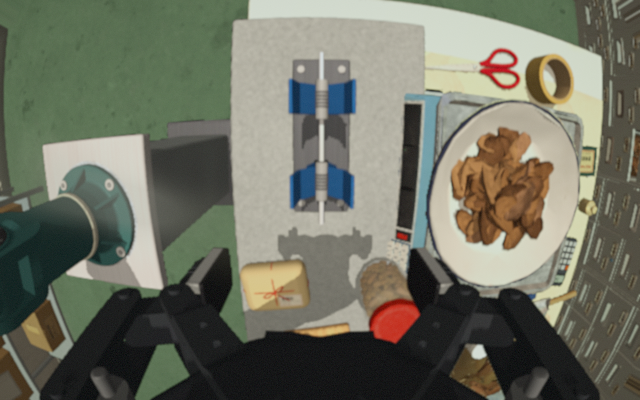

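The wrist view shows both clips, at about (322,95) and (322,187), straddling the strip and aligned with the jaws. I'll descend and pinch.

```bash
python3 -m inch '[{"x":1,"y":-3,"z":-37,"rx":0,"ry":0,"rz":0,"hand":85},{"x":0,"y":0,"z":-37,"rx":0,"ry":0,"rz":0,"hand":85},{"x":0,"y":0,"z":-37,"rx":0,"ry":0,"rz":0,"hand":85},{"x":0,"y":0,"z":-37,"rx":0,"ry":0,"rz":0,"hand":85},{"x":0,"y":0,"z":-20,"rx":0,"ry":0,"rz":0,"hand":85},{"x":0,"y":0,"z":-17,"rx":0,"ry":0,"rz":0,"hand":85},{"x":0,"y":0,"z":0,"rx":0,"ry":0,"rz":0,"hand":85},{"x":0,"y":0,"z":0,"rx":0,"ry":0,"rz":0,"hand":60},{"x":0,"y":0,"z":0,"rx":0,"ry":0,"rz":0,"hand":45},{"x":0,"y":0,"z":0,"rx":0,"ry":0,"rz":0,"hand":32},{"x":0,"y":0,"z":0,"rx":0,"ry":0,"rz":0,"hand":32},{"x":0,"y":0,"z":0,"rx":0,"ry":0,"rz":0,"hand":32},{"x":0,"y":0,"z":0,"rx":0,"ry":0,"rz":0,"hand":32},{"x":0,"y":0,"z":0,"rx":0,"ry":0,"rz":0,"hand":32}]'
```

```text
clock: 5.15
tcp_pos: [0.4746, 0.101, 0.1805]
eef_rot: [3.139, -0.004, 0.007]
ft_force: [-6.6, -3.7, 29.8]
gripper_width: 0.0333
```

Pinched (33 mm), but pressing down with about 30 N. I'll ease up gently and look.

```bash
python3 -m inch '[{"x":0,"y":0,"z":4,"rx":0,"ry":0,"rz":0,"hand":32},{"x":0,"y":0,"z":4,"rx":0,"ry":0,"rz":0,"hand":32},{"x":0,"y":0,"z":5,"rx":0,"ry":0,"rz":0,"hand":32},{"x":0,"y":0,"z":0,"rx":0,"ry":0,"rz":0,"hand":32}]'
cat > look.py <<'E'
import sys
from station import r,eyes
from fit import *
d=eyes.capture("scene"); u,v,w,h=map(int,sys.argv[2:6])
s=r.sense()
a=cv2.resize(d["frame"][v:v+h,u:u+w,::-1],(460,int(460*h/w)),interpolation=cv2.INTER_CUBIC)
W,Pt,C,s=wrist(r,eyes); f=eyes.capture("wrist")["frame"][:,:,::-1]
f=cv2.resize(f,(460,288)); cv2.imwrite(sys.argv[1],np.vstack([a,f])[:600])
blue=C[:,2]>C[:,0]+40
B=Pt[blue&(abs(Pt[:,0])<.06)&(abs(Pt[:,1])<.04)&(Pt[:,2]<.1)&(Pt[:,2]>-.06)]
print("tool-frame blue",len(B),np.percentile(B,[1,50,99],axis=0).round(4).tolist() if len(B) else "")
print(s["tcp_pos"].round(4),s["eef_rot"].round(3),s["ft_force"].round(1),s["gripper_width"],s["clock"],s["joint_positions"].round(2))
E
python3 look.py pics/g1.png 140 170 230 150
```

```text
clock: 5.65
tcp_pos: [0.473, 0.1009, 0.1894]
eef_rot: [-3.141, -0.0, 0.007]
ft_force: [-0.1, -0.5, -1.1]
gripper_width: 0.033
tool-frame blue 4069 [[-0.0253, -0.023, -0.0319], [0.0057, -0.0138, 0.0086], [0.0207, 0.009, 0.0613]]
[0.4728 0.1008 0.1892] [-3.142  0.     0.007] [ 0.6  0.4 -0.3] 0.032796345745917305 5.7 [ 0.14  0.4  -0.56  2.16  0.34  0.66 -0.66]
```

View pics/g1.png

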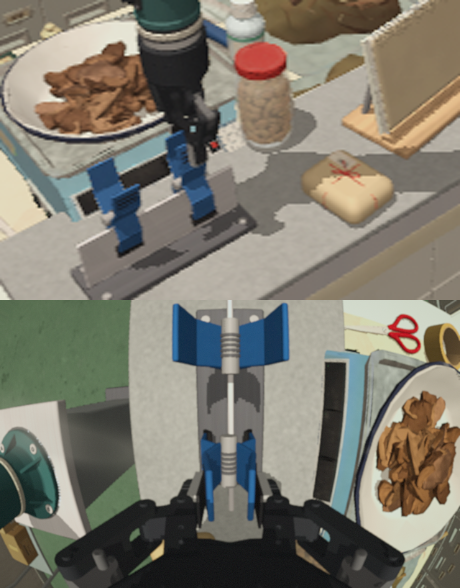

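The clip is held between the pads (wrist view: barrel at ≈(230,455), about 7 mm off the pad centre along the barrel), and the force is back to zero. I'll lift it and carry it to above the right corner.

```bash
python3 -m inch '[{"x":0,"y":0,"z":30,"rx":0,"ry":0,"rz":0,"hand":32},{"x":0,"y":0,"z":45,"rx":0,"ry":0,"rz":0,"hand":32},{"x":0,"y":0,"z":45,"rx":0,"ry":0,"rz":0,"hand":32},{"x":0,"y":0,"z":40,"rx":0,"ry":0,"rz":0,"hand":32},{"x":5.8,"y":-38.5,"z":0,"rx":-0.0033,"ry":0.0172,"rz":0.0153,"hand":32},{"x":5.8,"y":-38.5,"z":0,"rx":-0.0033,"ry":0.0172,"rz":0.0153,"hand":32},{"x":5.8,"y":-38.5,"z":0,"rx":-0.0033,"ry":0.0172,"rz":0.0153,"hand":32},{"x":5.8,"y":-38.5,"z":0,"rx":-0.0033,"ry":0.0172,"rz":0.0153,"hand":32},{"x":5.8,"y":-38.5,"z":0,"rx":-0.0033,"ry":0.0172,"rz":0.0153,"hand":32},{"x":5.8,"y":-38.5,"z":0,"rx":-0.0033,"ry":0.0172,"rz":0.0153,"hand":32},{"x":5.8,"y":-38.5,"z":0,"rx":-0.0033,"ry":0.0172,"rz":0.0153,"hand":32},{"x":5.8,"y":-38.5,"z":0,"rx":-0.0033,"ry":0.0172,"rz":0.0153,"hand":32},{"x":5.8,"y":-38.5,"z":0,"rx":-0.0033,"ry":0.0172,"rz":0.0153,"hand":32},{"x":5.8,"y":-38.5,"z":0,"rx":-0.0033,"ry":0.0172,"rz":0.0153,"hand":32},{"x":5.8,"y":-38.5,"z":0,"rx":-0.0033,"ry":0.0172,"rz":0.0153,"hand":32},{"x":5.8,"y":-38.5,"z":0,"rx":-0.0033,"ry":0.0172,"rz":0.0153,"hand":32},{"x":0,"y":0,"z":0,"rx":0,"ry":0,"rz":0,"hand":32},{"x":0,"y":0,"z":0,"rx":0,"ry":0,"rz":0,"hand":32}]'
cat > rel.py <<'E'
# clip pose in board frame from scene/top/wrist
from station import r,eyes
from fit import *
Rb=Ro.from_euler("xyz",[0,.21,.19]).as_matrix(); O=np.array([.4738,-.2883,.084])
s=r.sense(); Rt=Ro.from_euler("xyz",s["eef_rot"]).as_matrix()
print("tcp in board mm",((s["tcp_pos"]-O)@Rb*1000).round(1),"turn err (board axes)",Ro.from_matrix(Rb.T@Rt@np.diag([1,-1,-1])).as_rotvec().round(3),"F",s["ft_force"].round(1),"w",round(s["gripper_width"],4),"t",s["clock"])
print("tcp",s["tcp_pos"].round(4),"q",s["joint_positions"].round(2))
for c in["scene","top","wrist"]:
    if c=="wrist": W,_,C,_=wrist(r,eyes)
    else: W,C=world(eyes.capture(c))
    B=(W-O)@Rb*1000; blue=(C[:,2]>C[:,0]+40)&(abs(B[:,0])<70)&(B[:,2]<330)&(B[:,2]>60)
    for lo,hi in[(-140,0),(0,140)]:
        Q=B[blue&(B[:,1]>lo)&(B[:,1]<hi)]
        if len(Q)>15: print(c,"clip",lo,len(Q),np.percentile(Q,[2,98],axis=0).round(1).tolist())
    E=B[(abs(B[:,1])<130)&(abs(B[:,0])<25)&(B[:,2]>20)&(B[:,2]<160)&~blue]
    F=E[(E[:,2]>30)&(E[:,2]<130)&(abs(E[:,1])<95)&(abs(E[:,0]+10)<6)]
    if len(F)>30: print(c,"pad front x",np.median(F[:,0]).round(1),"slope z,y",np.linalg.lstsq(np.c_[F[:,1:],np.ones(len(F))],F[:,0],rcond=None)[0].round(3),"y",np.percentile(E[:,1],[1,99]).round(1),"zmax",np.percentile(E[:,2],99.5).round(1))
E
python3 rel.py; python3 look.py pics/h1.png 230 110 230 150
```

```text
clock: 8.05
tcp_pos: [0.5424, -0.3601, 0.3485]
eef_rot: [3.124, 0.209, 0.19]
ft_force: [1.2, 0.1, -1.1]
gripper_width: 0.0329
tcp in board mm [ -2.5 -83.5 269.9] turn err (board axes) [-0.017 -0.001  0.   ] F [ 1.2  0.1 -1.1] w 0.0329 t 8.05
tcp [ 0.5424 -0.3601  0.3485] q [ 0.74  0.49 -0.43  1.55  0.33  1.33  0.41]
scene clip -140 411 [[-30.7, -93.1, 199.1], [18.0, -60.6, 299.9]]
scene pad front x -8.9 slope z,y [ 0.000e+00  3.000e-03 -9.067e+00] y [-101.   112.8] zmax 151.3
top pad front x -11.3 slope z,y [ 0.0000e+00  6.0000e-03 -1.1894e+01] y [-27.1 111.7] zmax 154.4
wrist clip -140 4044 [[-26.2, -91.0, 222.1], [17.2, -59.3, 302.1]]
tool-frame blue 4038 [[-0.025, -0.0232, -0.0317], [0.0059, -0.0139, 0.0086], [0.0204, 0.009, 0.0602]]
[ 0.5427 -0.3596  0.3495] [3.123 0.209 0.192] [ 0.2  0.3 -0.8] 0.03276457670297983 8.25 [ 0.74  0.49 -0.43  1.55  0.33  1.33  0.41]
```

View pics/h1.png

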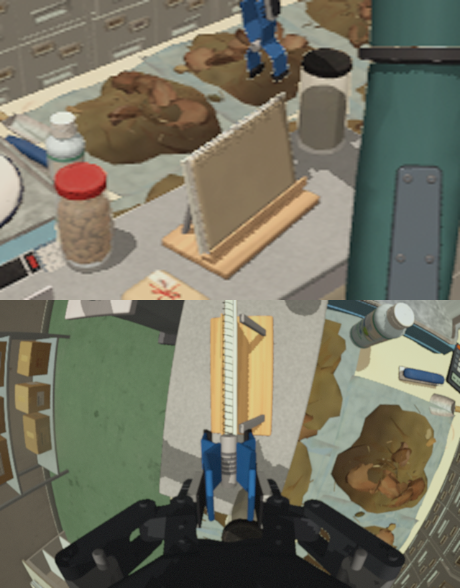

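The clip hovers over the right corner. In the wrist view its barrel (230,455) is in line with the pad/board edge. Numbers: barrel about 99 mm above the edge, centred at x≈-4±2 and y≈-76. I'll lower it along the board.

```bash
python3 -m inch '[{"x":-2.9,"y":-0.6,"z":-13.7,"rx":0.0163,"ry":0.003,"rz":-0.0035,"hand":32},{"x":-2.9,"y":-0.6,"z":-13.7,"rx":0,"ry":0,"rz":0,"hand":32},{"x":-2.9,"y":-0.6,"z":-13.7,"rx":0,"ry":0,"rz":0,"hand":32},{"x":-2.9,"y":-0.6,"z":-13.7,"rx":0,"ry":0,"rz":0,"hand":32},{"x":0,"y":0,"z":0,"rx":0,"ry":0,"rz":0,"hand":32}]'; python3 rel.py
```

```text
clock: 8.98
tcp_pos: [0.5295, -0.3634, 0.2927]
eef_rot: [3.141, 0.212, 0.189]
ft_force: [-0.4, -0.3, 0.2]
gripper_width: 0.033
tcp in board mm [ -3.9 -84.3 212.6] turn err (board axes) [-0.     0.002 -0.001] F [-0.4 -0.3  0.2] w 0.033 t 8.975
tcp [ 0.5295 -0.3634  0.2927] q [ 0.75  0.52 -0.43  1.63  0.34  1.23  0.4 ]
scene clip -140 393 [[-31.8, -93.6, 141.8], [16.5, -61.8, 243.0]]
scene pad front x -8.8 slope z,y [ 1.000e-03  2.000e-03 -9.055e+00] y [-98.4 113. ] zmax 151.7
top pad front x -11.4 slope z,y [ 0.0000e+00  5.0000e-03 -1.1768e+01] y [-43.6 111.7] zmax 152.7
wrist clip -140 4043 [[-26.4, -92.9, 165.5], [16.8, -61.6, 246.1]]
```

No contact so far; I'll go the rest of the way, shifting slightly in x.

```bash
python3 -m inch '[{"x":-0.6,"y":-0.2,"z":-9.4,"rx":0,"ry":0,"rz":0,"hand":32},{"x":-1.8,"y":-0.3,"z":-9.2,"rx":0,"ry":0,"rz":0,"hand":32},{"x":-1.8,"y":-0.3,"z":-9.2,"rx":0,"ry":0,"rz":0,"hand":32},{"x":0,"y":0,"z":0,"rx":0,"ry":0,"rz":0,"hand":32}]'; python3 rel.py;  python3 look.py pics/h2.png 280 110 160 104
```

```text
clock: 9.62
tcp_pos: [0.5264, -0.3644, 0.2661]
eef_rot: [3.14, 0.209, 0.189]
ft_force: [-0.4, 0.9, -0.1]
gripper_width: 0.0328
tcp in board mm [ -1.5 -84.7 185.8] turn err (board axes) [-0.002 -0.001 -0.001] F [-0.4  0.9 -0.1] w 0.0328 t 9.625
tcp [ 0.5264 -0.3644  0.2661] q [ 0.75  0.54 -0.42  1.66  0.35  1.18  0.39]
scene clip -140 342 [[-30.1, -93.3, 116.3], [14.1, -61.5, 216.8]]
scene pad front x -8.9 slope z,y [ 1.000e-03  2.000e-03 -9.019e+00] y [-97.2 113. ] zmax 154.1
top pad front x -11.5 slope z,y [-2.0000e-03  5.0000e-03 -1.1825e+01] y [-45.6 111.6] zmax 153.1
wrist clip -140 4035 [[-25.3, -92.7, 137.3], [18.2, -61.4, 217.6]]
tool-frame blue 4042 [[-0.0249, -0.0233, -0.0317], [0.0059, -0.0139, 0.0086], [0.0209, 0.0088, 0.062]]
[ 0.5265 -0.3643  0.2665] [3.139 0.209 0.189] [-0.4  0.9 -0.7] 0.03310241682175124 9.825 [ 0.75  0.54 -0.42  1.66  0.35  1.18  0.39]
```

View pics/h2.png

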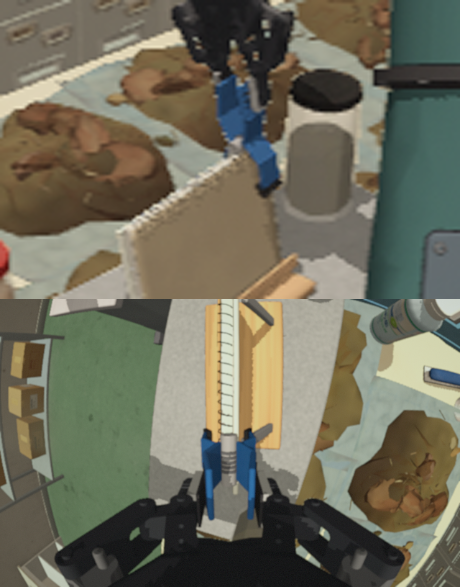

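```bash
python3 - <<'E'
from fit import *
d=np.load("scene0.npz")
Rb=Ro.from_euler("xyz",[0,.21,.19]).as_matrix(); O=np.array([.4738,-.2883,.084])
for b in[(-10,105,146),(-10,-105,146),(-10,-105,100),(-10,-105,20),(-25,-99,104),(-25,-55,104)]:
    c=d["R"]@(O+Rb@(np.array(b)/1000))+d["t"]; u=d["fx"]*c[0]/c[2]+d["cx"]; v=d["fy"]*c[1]/c[2]+d["cy"]
    print(b,round((u-280)*2.875),round((v-110)*2.875), round(u),round(v))
f=d["frame"]; cv2.imwrite("pics/tmp.png",f[:,:,::-1])
E
```

```text
(-10, 105, 146) 132 231 326 190
(-10, -105, 146) 266 138 372 158
(-10, -105, 100) 271 179 374 172
(-10, -105, 20) 280 248 378 196
(-25, -99, 104) 280 180 377 173
(-25, -55, 104) 254 199 368 179
```

The image and projection agree: the jaws straddle the edge about 35 mm down, with the clip spanning y −99…−55 on the pad. I'll release and back off along the board.

```bash
python3 -m inch '[{"x":0,"y":0,"z":0,"rx":0,"ry":0,"rz":0,"hand":45},{"x":0,"y":0,"z":0,"rx":0,"ry":0,"rz":0,"hand":60},{"x":0,"y":0,"z":0,"rx":0,"ry":0,"rz":0,"hand":85},{"x":0,"y":0,"z":0,"rx":0,"ry":0,"rz":0,"hand":85},{"x":0,"y":0,"z":0,"rx":0,"ry":0,"rz":0,"hand":85},{"x":0,"y":0,"z":0,"rx":0,"ry":0,"rz":0,"hand":85},{"x":4,"y":0.8,"z":19.5,"rx":0,"ry":0,"rz":0,"hand":85},{"x":4,"y":0.8,"z":19.5,"rx":0,"ry":0,"rz":0,"hand":85},{"x":6,"y":1.2,"z":29.5,"rx":0,"ry":0,"rz":0,"hand":85},{"x":0,"y":0,"z":30,"rx":0,"ry":0,"rz":0,"hand":85},{"x":0,"y":0,"z":0,"rx":0,"ry":0,"rz":0,"hand":85}]'; python3 rel.py
```

```text
clock: 11.3
tcp_pos: [0.5422, -0.3618, 0.368]
eef_rot: [3.136, 0.204, 0.189]
ft_force: [0.6, 0.1, -0.5]
gripper_width: 0.085
tcp in board mm [ -7.1 -85.1 288.9] turn err (board axes) [-0.006 -0.006 -0.001] F [ 0.6  0.1 -0.5] w 0.085 t 11.3
tcp [ 0.5422 -0.3618  0.368 ] q [ 0.75  0.48 -0.44  1.52  0.31  1.37  0.43]
scene clip -140 325 [[-29.4, -93.8, 120.3], [20.5, -63.5, 220.3]]
scene pad front x -8.6 slope z,y [ 3.000e-03 -8.000e-03 -8.138e+00] y [-98.6 112.6] zmax 152.2
top pad front x -11.1 slope z,y [ 2.000e-03  1.000e-03 -1.123e+01] y [-34.8 111.8] zmax 152.7
wrist clip -140 2237 [[-27.2, -93.2, 145.4], [21.4, -61.9, 220.6]]
wrist pad front x -12.8 slope z,y [  0.045   0.168 -29.716] y [-109.5   94.2] zmax 151.5
```

Clip 1 grips: its handles sprang apart and the barrel is about 17 mm above the edge. The pad has not moved. Next is the second clip.

```bash
python3 -m inch '[{"x":-5,"y":40,"z":0,"rx":0.0026,"ry":-0.0143,"rz":-0.0126,"hand":85},{"x":-5,"y":40,"z":0,"rx":0.0026,"ry":-0.0143,"rz":-0.0126,"hand":85},{"x":-5,"y":40,"z":0,"rx":0.0026,"ry":-0.0143,"rz":-0.0126,"hand":85},{"x":-5,"y":40,"z":0,"rx":0.0026,"ry":-0.0143,"rz":-0.0126,"hand":85},{"x":-5,"y":40,"z":0,"rx":0.0026,"ry":-0.0143,"rz":-0.0126,"hand":85},{"x":-5,"y":40,"z":0,"rx":0.0026,"ry":-0.0143,"rz":-0.0126,"hand":85},{"x":-5,"y":40,"z":0,"rx":0.0026,"ry":-0.0143,"rz":-0.0126,"hand":85},{"x":-5,"y":40,"z":0,"rx":0.0026,"ry":-0.0143,"rz":-0.0126,"hand":85},{"x":-5,"y":40,"z":0,"rx":0.0026,"ry":-0.0143,"rz":-0.0126,"hand":85},{"x":-5,"y":40,"z":0,"rx":0.0026,"ry":-0.0143,"rz":-0.0126,"hand":85},{"x":-5,"y":40,"z":0,"rx":0.0026,"ry":-0.0143,"rz":-0.0126,"hand":85},{"x":-5,"y":40,"z":0,"rx":0.0026,"ry":-0.0143,"rz":-0.0126,"hand":85},{"x":-5,"y":40,"z":0,"rx":0.0026,"ry":-0.0143,"rz":-0.0126,"hand":85},{"x":-5,"y":40,"z":0,"rx":0.0026,"ry":-0.0143,"rz":-0.0126,"hand":85},{"x":0,"y":0,"z":0,"rx":0,"ry":0,"rz":0,"hand":85},{"x":0,"y":0,"z":0,"rx":0,"ry":0,"rz":0,"hand":85}]'
python3 - <<'E'
from station import r,eyes
from fit import *
W,Pt,C,s=wrist(r,eyes,"pics/w3.png")
print(s["tcp_pos"],s["eef_rot"],s["clock"],s["joint_positions"].round(2))
blue=C[:,2]>C[:,0]+40
P=W[blue&(W[:,1]>.12)&(W[:,1]<.26)&(W[:,0]>.42)&(W[:,0]<.53)&(W[:,2]>.17)&(W[:,2]<.23)]
print(len(P),P.min(0).round(3),P.max(0).round(3),cv2.minAreaRect((P[:,:2]*1000).astype(np.float32)))
E
```

```text
clock: 13.45
tcp_pos: [0.4703, 0.1974, 0.3642]
eef_rot: [-3.129, 0.008, 0.014]
ft_force: [-0.8, -0.9, 0.5]
gripper_width: 0.0849
[0.47027217 0.19737858 0.36415793] [-3.12942659  0.00821786  0.01381929] 13.45 [ 0.11  0.23 -0.7   1.91  0.15  1.06 -0.64]
1118 [0.441 0.182 0.17 ] [0.503 0.217 0.215] ((471.6328430175781, 199.84295654296875), (61.76296615600586, 34.0414924621582), 1.3516228199005127)
```

```bash
python3 -m inch '[{"x":1.5,"y":2,"z":-20,"rx":-0.012,"ry":-0.008,"rz":0,"hand":85},{"x":0,"y":0,"z":-30,"rx":0,"ry":0,"rz":0,"hand":85},{"x":0,"y":0,"z":-30,"rx":0,"ry":0,"rz":0,"hand":85},{"x":0,"y":0,"z":-30,"rx":0,"ry":0,"rz":0,"hand":85},{"x":0,"y":0,"z":-25,"rx":0,"ry":0,"rz":0,"hand":85},{"x":0,"y":0,"z":0,"rx":0,"ry":0,"rz":0,"hand":85},{"x":0,"y":0,"z":0,"rx":0,"ry":0,"rz":0,"hand":85}]'
```

```text
clock: 14.38
tcp_pos: [0.4729, 0.2, 0.2308]
eef_rot: [-3.14, -0.002, 0.012]
ft_force: [-0.1, -0.3, 0.2]
gripper_width: 0.0852
```

```bash
python3 -m inch '[{"x":-0.5,"y":-0.5,"z":-18,"rx":0,"ry":0,"rz":0,"hand":85},{"x":0,"y":0,"z":-18,"rx":0,"ry":0,"rz":0,"hand":85},{"x":0,"y":0,"z":-16,"rx":0,"ry":0,"rz":0,"hand":85},{"x":0,"y":0,"z":0,"rx":0,"ry":0,"rz":0,"hand":85},{"x":0,"y":0,"z":0,"rx":0,"ry":0,"rz":0,"hand":60},{"x":0,"y":0,"z":1,"rx":0,"ry":0,"rz":0,"hand":45},{"x":0,"y":0,"z":2,"rx":0,"ry":0,"rz":0,"hand":32},{"x":0,"y":0,"z":2,"rx":0,"ry":0,"rz":0,"hand":32},{"x":0,"y":0,"z":0,"rx":0,"ry":0,"rz":0,"hand":32},{"x":0,"y":0,"z":0,"rx":0,"ry":0,"rz":0,"hand":32}]'; python3 look.py pics/g2.png 140 170 230 150
```

```text
clock: 15.62
tcp_pos: [0.4716, 0.1998, 0.1832]
eef_rot: [-3.14, -0.001, 0.014]
ft_force: [-0.9, -0.6, 1.4]
gripper_width: 0.0328
tool-frame blue 3921 [[-0.0235, -0.0163, -0.0296], [-0.0071, -0.0071, 0.0112], [0.0228, 0.0158, 0.062]]
[0.4716 0.1998 0.1832] [-3.14e+00 -1.00e-03  1.40e-02] [-0.4  0.1  0.5] 0.03292322266856146 15.675 [-0.04  0.45 -0.59  2.11  0.39  0.69 -0.88]
```

The second pinch is centred with no force on it. I'll lift and carry it to above the left corner.

```bash
python3 -m inch '[{"x":0,"y":0,"z":25,"rx":0,"ry":0,"rz":0,"hand":32},{"x":0,"y":0,"z":47,"rx":0,"ry":0,"rz":0,"hand":32},{"x":0,"y":0,"z":50,"rx":0,"ry":0,"rz":0,"hand":32},{"x":0,"y":0,"z":45,"rx":0,"ry":0,"rz":0,"hand":32},{"x":3.7,"y":-36.5,"z":0,"rx":-0.0036,"ry":0.0189,"rz":0.016,"hand":32},{"x":3.7,"y":-36.5,"z":0,"rx":-0.0036,"ry":0.0189,"rz":0.016,"hand":32},{"x":3.7,"y":-36.5,"z":0,"rx":-0.0036,"ry":0.0189,"rz":0.016,"hand":32},{"x":3.7,"y":-36.5,"z":0,"rx":-0.0036,"ry":0.0189,"rz":0.016,"hand":32},{"x":3.7,"y":-36.5,"z":0,"rx":-0.0036,"ry":0.0189,"rz":0.016,"hand":32},{"x":3.7,"y":-36.5,"z":0,"rx":-0.0036,"ry":0.0189,"rz":0.016,"hand":32},{"x":3.7,"y":-36.5,"z":0,"rx":-0.0036,"ry":0.0189,"rz":0.016,"hand":32},{"x":3.7,"y":-36.5,"z":0,"rx":-0.0036,"ry":0.0189,"rz":0.016,"hand":32},{"x":3.7,"y":-36.5,"z":0,"rx":-0.0036,"ry":0.0189,"rz":0.016,"hand":32},{"x":3.7,"y":-36.5,"z":0,"rx":-0.0036,"ry":0.0189,"rz":0.016,"hand":32},{"x":3.7,"y":-36.5,"z":0,"rx":-0.0036,"ry":0.0189,"rz":0.016,"hand":32},{"x":0,"y":0,"z":0,"rx":0,"ry":0,"rz":0,"hand":32},{"x":0,"y":0,"z":0,"rx":0,"ry":0,"rz":0,"hand":32}]'
python3 rel.py
```

```text
clock: 17.9
tcp_pos: [0.5122, -0.2007, 0.3497]
eef_rot: [3.126, 0.209, 0.189]
ft_force: [0.1, 1.0, -0.6]
gripper_width: 0.033
tcp in board mm [ -2.4  78.8 271.2] turn err (board axes) [-0.015 -0.001 -0.001] F [ 0.1  1.  -0.6] w 0.033 t 17.9
tcp [ 0.5122 -0.2007  0.3497] q [ 0.63  0.37 -0.53  1.75  0.27  1.28  0.2 ]
scene clip -140 318 [[-28.6, -94.3, 121.1], [21.3, -64.0, 219.7]]
scene clip 0 466 [[-27.9, 63.3, 197.9], [20.4, 94.4, 299.2]]
scene pad front x -8.7 slope z,y [ 0.000e+00 -4.000e-03 -8.488e+00] y [-98.5 112.9] zmax 152.4
top clip -140 82 [[-29.0, -93.6, 143.7], [19.9, -64.8, 224.3]]
top pad front x -11.3 slope z,y [ 2.0000e-03 -3.0000e-03 -1.0943e+01] y [-114.5   30.2] zmax 155.6
wrist clip -140 270 [[-19.3, -79.5, 119.5], [16.0, -61.1, 167.9]]
wrist clip 0 3739 [[-24.0, 65.0, 220.0], [19.3, 96.0, 300.9]]
wrist pad front x -13.1 slope z,y [ 2.0000e-03  2.2700e-01 -3.9192e+01] y [-87.5 113.4] zmax 158.4
```

```bash
python3 -m inch '[{"x":-2,"y":-1,"z":-12,"rx":0.0144,"ry":0.003,"rz":-0.003,"hand":32},{"x":-2.5,"y":-0.8,"z":-12,"rx":0,"ry":0,"rz":0,"hand":32},{"x":-2.5,"y":-0.8,"z":-12,"rx":0,"ry":0,"rz":0,"hand":32},{"x":0,"y":0,"z":0,"rx":0,"ry":0,"rz":0,"hand":32}]'; python3 rel.py
```

```text
clock: 18.55
tcp_pos: [0.504, -0.2042, 0.3127]
eef_rot: [3.141, 0.212, 0.189]
ft_force: [0.1, -2.0, -0.9]
gripper_width: 0.0327
tcp in board mm [ -3.1  76.9 233.2] turn err (board axes) [-0.     0.002 -0.001] F [ 0.1 -2.  -0.9] w 0.0327 t 18.55
tcp [ 0.504  -0.2042  0.3127] q [ 0.64  0.4  -0.52  1.81  0.28  1.21  0.19]
scene clip -140 318 [[-28.8, -93.4, 120.6], [20.7, -63.8, 219.5]]
scene clip 0 445 [[-29.8, 62.2, 160.3], [19.7, 92.8, 261.0]]
scene pad front x -8.8 slope z,y [ 3.00e-03 -1.00e-03 -8.75e+00] y [-99.4 113.2] zmax 157.5
top clip -140 83 [[-30.2, -93.0, 141.4], [18.0, -64.2, 222.8]]
top pad front x -11.2 slope z,y [ 2.0000e-03 -0.0000e+00 -1.1241e+01] y [-114.5   18.5] zmax 156.1
wrist clip -140 26 [[-16.4, -68.3, 117.9], [14.1, -63.2, 126.2]]
wrist clip 0 3747 [[-23.9, 62.2, 183.7], [19.4, 93.0, 263.9]]
wrist pad front x -13.5 slope z,y [  0.125   0.232 -31.77 ] y [-78.1 113.4] zmax 159.2
```

```bash
python3 -m inch '[{"x":-2.4,"y":-0.4,"z":-11.5,"rx":0,"ry":0,"rz":0,"hand":32},{"x":-2.4,"y":-0.4,"z":-11.5,"rx":0,"ry":0,"rz":0,"hand":32},{"x":-2.4,"y":-0.4,"z":-11.5,"rx":0,"ry":0,"rz":0,"hand":32},{"x":-1.9,"y":-0.4,"z":-11.5,"rx":0,"ry":0,"rz":0,"hand":32},{"x":0,"y":0,"z":0,"rx":0,"ry":0,"rz":0,"hand":32}]'; python3 rel.py; python3 look.py pics/h3.png 280 110 160 104
```

```text
clock: 19.32
tcp_pos: [0.4963, -0.2057, 0.2678]
eef_rot: [3.14, 0.209, 0.189]
ft_force: [-0.0, -0.7, -0.7]
gripper_width: 0.0327
tcp in board mm [ -1.5  76.9 187.6] turn err (board axes) [-0.001 -0.001 -0.001] F [-0.  -0.7 -0.7] w 0.0327 t 19.325
tcp [ 0.4963 -0.2057  0.2678] q [ 0.63  0.43 -0.51  1.87  0.31  1.11  0.16]
scene clip -140 322 [[-29.2, -93.5, 121.2], [21.3, -63.9, 220.7]]
scene clip 0 392 [[-27.1, 62.1, 113.6], [14.3, 92.3, 216.8]]
scene pad front x -8.6 slope z,y [ 2.000e-03 -4.000e-03 -8.387e+00] y [-99.4 113.3] zmax 158.9
top clip -140 103 [[-29.4, -92.8, 142.3], [18.7, -63.6, 222.9]]
top pad front x -11.3 slope z,y [-0.0000e+00 -1.0000e-03 -1.1221e+01] y [-114.2   14.3] zmax 158.1
wrist clip 0 3740 [[-23.4, 62.4, 132.1], [20.2, 93.2, 216.8]]
tool-frame blue 3754 [[-0.0227, -0.0164, -0.0295], [0.0061, -0.0077, 0.0115], [0.0226, 0.0152, 0.0646]]
[ 0.4961 -0.2058  0.2679] [3.14  0.21  0.189] [-1.1  0.6 -1.2] 0.03279929406567986 19.525 [ 0.63  0.43 -0.51  1.87  0.31  1.11  0.16]
```

View pics/h3.png

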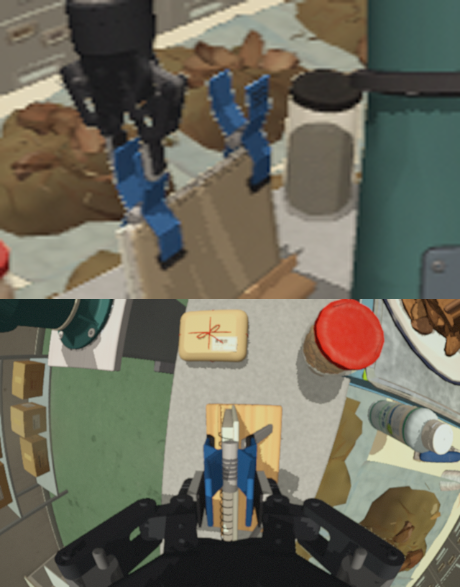

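Clip 1 is gripping the right corner (jaw at ≈(258,185)). Clip 2 straddles the left corner (jaw at ≈(172,258)), same depth, no contact force. I'll release and retreat.

```bash
python3 -m inch '[{"x":0,"y":0,"z":0,"rx":0,"ry":0,"rz":0,"hand":45},{"x":0,"y":0,"z":0,"rx":0,"ry":0,"rz":0,"hand":60},{"x":0,"y":0,"z":0,"rx":0,"ry":0,"rz":0,"hand":85},{"x":0,"y":0,"z":0,"rx":0,"ry":0,"rz":0,"hand":85},{"x":0,"y":0,"z":0,"rx":0,"ry":0,"rz":0,"hand":85},{"x":0,"y":0,"z":0,"rx":0,"ry":0,"rz":0,"hand":85},{"x":4,"y":0.8,"z":19.5,"rx":0,"ry":0,"rz":0,"hand":85},{"x":4,"y":0.8,"z":19.5,"rx":0,"ry":0,"rz":0,"hand":85},{"x":6,"y":1.2,"z":29.5,"rx":0,"ry":0,"rz":0,"hand":85},{"x":6,"y":1.2,"z":29.5,"rx":0,"ry":0,"rz":0,"hand":85},{"x":0,"y":30,"z":30,"rx":0,"ry":0,"rz":0,"hand":85},{"x":0,"y":40,"z":20,"rx":0,"ry":0,"rz":0,"hand":85},{"x":0,"y":40,"z":0,"rx":0,"ry":0,"rz":0,"hand":85},{"x":0,"y":0,"z":0,"rx":0,"ry":0,"rz":0,"hand":85},{"x":0,"y":0,"z":0,"rx":0,"ry":0,"rz":0,"hand":85}]'; python3 rel.py; python3 look.py pics/h4.png 240 110 200 130
python3 - <<'E'
from station import eyes
from fit import *
d=eyes.capture("top")
for n in["red_jar","packet","jar"]:
    q=eyes.regions_of("top",n)
    if q: W,_=world(d,q[0]["mask"]); print(n,np.median(W,0).round(3),np.percentile(W,2,0).round(3),np.percentile(W,98,0).round(3))
E
```

```text
clock: 21.5
tcp_pos: [0.5161, -0.0926, 0.416]
eef_rot: [3.139, 0.21, 0.188]
ft_force: [-1.1, 0.3, 0.2]
gripper_width: 0.0851
tcp in board mm [  7.5 184.2 341.1] turn err (board axes) [-0.002 -0.    -0.002] F [-1.1  0.3  0.2] w 0.0851 t 21.5
tcp [ 0.5161 -0.0926  0.416 ] q [ 0.51  0.3  -0.59  1.7   0.19  1.41  0.07]
scene clip -140 334 [[-28.8, -94.1, 120.2], [21.4, -63.2, 219.8]]
scene clip 0 410 [[-28.5, 60.7, 118.9], [21.3, 91.8, 219.3]]
scene pad front x -8.7 slope z,y [-2.000e-03 -9.000e-03 -8.127e+00] y [-98.5 113.2] zmax 156.2
top clip -140 107 [[-29.8, -91.3, 140.1], [19.2, -63.4, 222.6]]
top clip 0 78 [[-29.4, 64.8, 139.7], [18.2, 89.0, 221.9]]
top pad front x -11.1 slope z,y [ 0.0000e+00 -1.0000e-03 -1.1128e+01] y [-114.   111.4] zmax 154.2
wrist clip 0 1033 [[-26.2, 63.4, 124.8], [21.1, 93.3, 219.9]]
wrist pad front x -13.4 slope z,y [ 1.0000e-03 -1.1000e-02 -1.2375e+01] y [-74.6 113.9] zmax 157.5
tool-frame blue 0 
[ 0.5161 -0.0932  0.4158] [3.14  0.21  0.186] [ 0.9 -0.5  0.1] 0.08494797126924652 21.7 [ 0.51  0.3  -0.58  1.7   0.19  1.41  0.06]
packet [ 0.522 -0.357  0.254] [ 0.492 -0.377  0.159] [ 0.556 -0.34   0.305]
jar [ 0.56  -0.52   0.212] [ 0.529 -0.567  0.07 ] [ 0.605 -0.492  0.219]
```

View pics/h4.png

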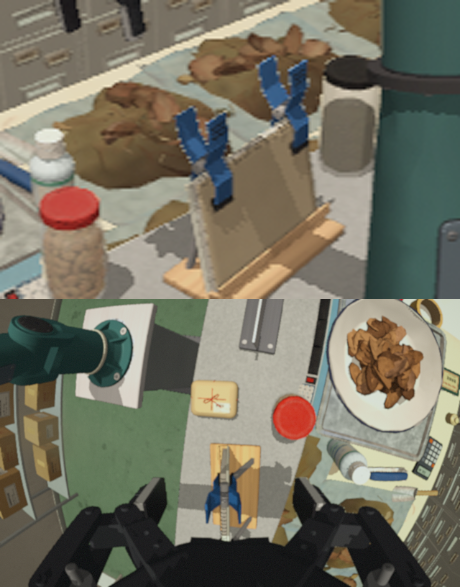

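Both clips sit at the corners (jaws at ≈(222,195) and (300,140)), and pad, jars and packet look unmoved. Handing in.

```bash
python3 -c "
from station import order
print(order.hand_in())"
```

```text
the job is handed in; nothing more can be done
None
```

Both blue clips are on the stand, gripping pad and board together, and the job was handed in at about 22 s of the 59 s allowed.

- **Clip positions:** they sit about 77 mm left and 78 mm right of the middle. The barrels are about 17 mm above the edge, so the jaws reach about 33 mm down.
- **Pad:** it still stands on its ledge and leans flat on the board. Its front face measured the same as before, to within about 1 mm.
- **Robot at hand-in:** the gripper was open and clear of everything, with no force on the wrist.

**Checks that failed or disagreed:**
- **First pinch:** it was about 7 mm off-centre along the barrel, and the clip was pressed down on the rack with about 30 N. I eased that off before lifting, and the second pinch was centred.
- **Rise on release:** each clip came up about 3 mm as it was let go.
- **Jars and packet:** in the last top-camera check only the black jar was measured, and it had not moved. The red jar was not found and the "packet" reported was really a clip. I judged those two unmoved from the final pictures, not from measurements; the arm did not go near either.

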